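# Fetch the blue ink from the push-to-open drawer without toppling a bottle

### The arm

A 6-joint arm with a two-finger parallel gripper is mounted at the origin on the work surface; the furniture and walls round the work are solid. World frame = base frame: x ahead of the robot, y to its left, z up, the work surface at z = 0. Lengths are in mm, angles in rad, forces in N, time in s.
With the tool pointing down it reaches from about 350 to 975 mm from the base axis. Payload 17.4 kg.
Tool frame: the origin (TCP) lies at the very end of the fingers, on their centre line; the grasp point (between the pads) lies 19 mm behind it; z points along the fingers, y is the line along which they close (so a half turn about z gives the same grasp; the last joint's range is limited). The gripper opens to 85 mm and grips with 20 to 120 N. Pads are 22 mm wide; open, the fingers measure 114 mm over their backs; the gripper's body (76 mm by 85 mm) begins 54 mm behind the grasp point. The pads swing forward as they close: fully open they stand 13 mm farther back than shut.
Start: joints at [1.307, 0.116, 1.442, -0, 1.584, -0.038], TCP at [151.131, 657.869, 231.303] pointing down, gripper open.
Joint ranges: [-2.83, 2.83], [-0.83, 2.19], [0.07, 2.5], [-1.14, 4.28], [0.01, 3], [-2.97, 2.97]. Speed limits (rad/s): [1.89, 1.89, 2.22, 3.14, 3.14, 3.14].

### API

Orientations are given as a rotation vector (axis times angle).
In Python, from bench import bot gives the robot as it stands. The module is installed in compiled form; this text tells all that it offers. Calls block until the motion is done:
- bot.reach(position, orientation): joint-space move of the TCP to a pose.
- bot.servo_line(position, rotation=None, rate=150): straight line of the TCP; rotation=None keeps the orientation; rate is the mean speed in mm/s.
- bot.goto_joints(angles): joint-space move.
- bot.grip(opening, squeeze=None): finger opening in mm; squeeze is the grip in N (None keeps the last); returns when the fingers have stopped.
- bot.dwell(seconds).
- bot.inverse_kinematics(position, orientation): joint angles nearest the present ones, or None.
- bot.state(): the state.
- bot.grab_frame(name): name is "side" or "top"; returns a dict with "frame" (480x640x3 uint8, red, green, blue), "vertical_fov" (degrees; the focal length in pixels is half the picture's height over the tangent of half this angle, whatever the lens; pixels are square), "cx", "cy" (the principal point, pixels), "rvec" (rotation vector, rad) and "tvec" (3), from world to camera coordinates, as OpenCV has them. Camera axes: x right, y down, z forward; pixel columns grow to the right and rows downward; lengths in mm; the calibration is good to about 2 mm. A picture is of the moment at which its call begins. There is no depth.
A pose or a line that the arm cannot do raises bot.MotionError and nothing moves.
- bot.finish_job(): hands the job in; it is judged then, once.
The state is a dict: "time": time; "joints": joint angles; "dq": joint speeds; "effort": joint torques, N m; "ee_pos": TCP position; "tool_rot": TCP orientation; "wrist_force": force on the tool from outside, world axes, zero at the start; "torque": the same for the moment, N m; "finger_gap": finger opening in mm; "grip_force": force on a finger pad.
Only numpy, scipy, OpenCV 4.12 (cv2) and the standard library are available. Lean on these libraries where they do the work, as an engineer would, in place of code of your own. Each camera call takes 0.05 s, during which the arm holds its last target. There are 200 camera calls.

### The job

Get the blue ink out of the little push-to-open drawer cabinet: press its wooden front gently inwards, feeling for the point where the latch lets go and without ramming it, so that it springs out a little, then draw the drawer slowly all the way out, so that none of the tall, top-heavy dropper bottles standing in it topples. Take out the blue bottle, stand it upright with its whole foot on the round cork coaster and let go; the other two bottles stay standing in the open drawer, and the things round about are left where they are.

Things in the scene. Friction and masses are not known exactly. Their poses are not given: they have to be found in the camera images.
- ink_box: small plywood cabinet fixed to the bench, 150 deep (x) x 220 wide (y) x 126 high, closed at back and sides, roof set back 16 from its front, with one drawer behind a handleless brown wooden front. Origin: centre of the underside, z up. Its -x axis points out of the front, the way the drawer comes out. Place and yaw differ each time.
- ink_tray (a joint): how far the drawer is out (m). 0: shut, held by a push-push latch. Pressed in slowly it gives at 7 to 9 N (damped: more if fast); the latch lets go about 6 mm deep; at -0.007 it meets a stop (over 35 N there: rammed). Backing away lets a damped spring push it out to 0.036 in 1 s. From there it slides freely (1 N) to its stop at 0.100. Over 0.1 m/s, jerks or hitting the stop can topple bottles.
- tray_face (a point): point on the drawer's front face, in the middle of its width, 80 mm above the bench; moves with the drawer. Axes as ink_box: the face looks along -x. The front is a flat board 12 thick (x), 218 wide (y), from 5 to 105 mm above the bench; shut, its back lies against the cabinet's sides. Press here.
- tray_edge (a point): middle of the top edge of the drawer's front board (105 mm above the bench, mid-thickness of its 12 mm); moves with the drawer. Once the drawer has sprung out there are 50 mm free between the board's back and the roof, so the board can be pinched here from above. The bottles' axes stand 45 mm behind the board's back.
- blue_ink: bottle to fetch: blue dropper bottle, white label, black cap, 80 high; body 24 in diameter up to 56 mm, collar 18 above. 0.1 kg, mostly metal in the cap: centre of mass 50 mm up, a lean of 13 deg topples it; grip it 40 to 56 mm up. Origin: centre of the foot, z up. Starts in one of three places 62 mm apart along the cabinet's y in the shut drawer, on its lining 26 mm above the bench.
- plum_ink: dropper bottle of the same make and size, dark plum; stands in the drawer and stays there. Origin: centre of the foot.
- black_ink: dropper bottle of the same make and size, black; stands in the drawer and stays there. Origin: centre of the foot.
- coaster: round cork coaster fixed flat on the bench, 84 in diameter and 5 thick. Origin: centre of the underside.
- beaker: loose pale blue plastic beaker, 67 in diameter, 94 high, at the back of the bench; leave alone. Origin: centre of the foot.
- paint_violet: loose violet paint bottle with white top, 65 in diameter, 154 high, at the back right; leave alone. Origin: centre of the foot.
- tape: loose roll of beige masking tape lying flat, 94 in diameter, 25 high; leave alone. Origin: centre of the underside.
There are look-alikes about, which are no part of the job. Of the things like the coaster, leave any that is turquoise; of the rest the larger one is meant.

How it is judged:
By the outcome, as a careful person would: the job done as asked, in the order asked, and still so for the second after the job is handed in, with the robot touching nothing.
It also fails if it takes over 64 s, if anything falls off the work surface, if the arm or the gripper's body presses on something with over 40 N, if the wrist force passes 120 N, or if a joint passes its speed limit or range.

## Working session

There is one attempt and no reset: what is moved stays moved. The work goes in short steps, each a Python script; the robot and the scene stay as the last script left them, time stands still between calls to the robot, and variables do not carry over. Pictures are saved under pics/ and viewed, at most 12 in all, crops included, and the job is handed in when it is done.

```bash
mkdir -p pics; cat > h.py <<'E'
import numpy as np, cv2
from bench import bot
def shot(n,fn=None):
    d=bot.grab_frame(n)
    if fn: cv2.imwrite(fn,d["frame"][:,:,::-1])
    return d
def cam(d):
    f=240/np.tan(np.radians(d["vertical_fov"])/2)
    K=np.array([[f,0,d["cx"]],[0,f,d["cy"]],[0,0,1.]])
    R=cv2.Rodrigues(np.array(d["rvec"],float))[0]; t=np.array(d["tvec"],float).ravel()
    return K,R,t
def plane(d,uv,z):
    K,R,t=cam(d); c=-R.T@t
    r=R.T@np.linalg.inv(K)@np.array([uv[0],uv[1],1.])
    return c+r*(z-c[2])/r[2]
def proj(d,p):
    K,R,t=cam(d); q=K@(R@np.array(p,float)+t); return q[:2]/q[2]
E
python3 - <<'E'
from h import *
for n in("side","top"):
    d=shot(n,f"pics/{n}0.png"); K,R,t=cam(d); print(n,K[0,0],-R.T@t,R[2],d["cx"],d["cy"])
s=bot.state();print(s["time"],s["tool_rot"],s["wrist_force"])
E
```

```text
side 505.63735107149387 [ -46.49948079 -833.98195161  900.14288239] [ 0.42159561  0.62184402 -0.65997511] 322.50913581931275 238.12466273093384
top 432.99649487283045 [ 371.83014993  -52.83393002 1100.36027391] [ 0.12030615 -0.01276486 -0.99265477] 319.6008166113449 238.24869928867412
0.1 [-3.53917787e-01 -3.12146471e+00  1.57186910e-03] [-0.08093884 -0.08524559 -0.57224017]
```

View pics/side0.png

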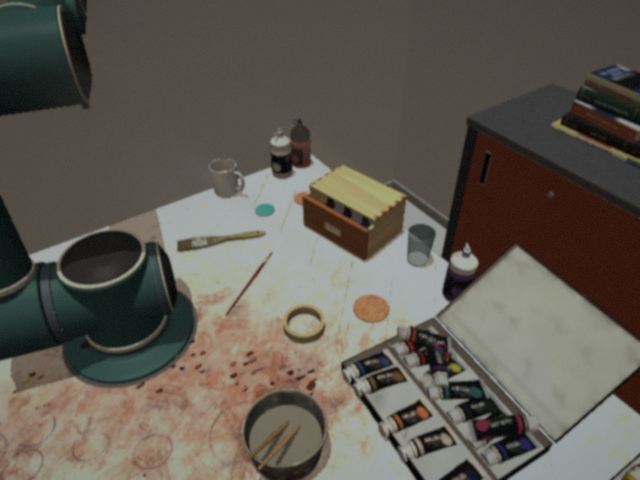

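View pics/top0.png

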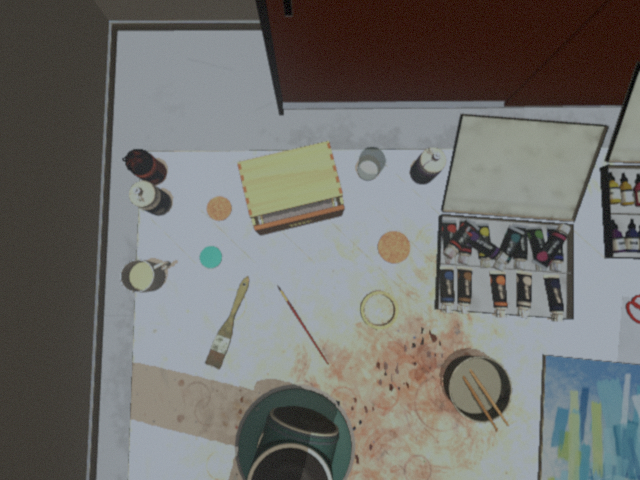

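The top view shows the cabinet's roof at about (290,180), with the brown front below it from (257,232) to (343,212). There are three coaster-like discs: large orange (393,247), small orange (219,208) and turquoise (210,257). The larger non-turquoise one at (393,247) fits. I'll measure it and confirm with a crop.

```bash
python3 - <<'E'
from h import *
d=shot("top"); s=shot("side")
hsv=cv2.cvtColor(d["frame"],cv2.COLOR_RGB2HSV)
def blobs(m,z,tag,a0):
    m=cv2.morphologyEx(m,cv2.MORPH_OPEN,np.ones((3,3)))
    for c in cv2.findContours(m,cv2.RETR_EXTERNAL,cv2.CHAIN_APPROX_NONE)[0]:
        if cv2.contourArea(c)<a0: continue
        w=np.array([plane(d,p[0],z)[:2] for p in c],np.float32)
        M=cv2.moments(c); print(tag,(M['m10']/M['m00'],M['m01']/M['m00']),cv2.contourArea(c),'rect',cv2.minAreaRect(w),'circ',cv2.minEnclosingCircle(w), 'ell',cv2.fitEllipse(w)[:2])
print('hsv roof',hsv[180,290],'board',hsv[224,300],'coaster',hsv[247,393],'small',hsv[208,219],'bench',hsv[300,200])
blobs(cv2.inRange(hsv,(20,60,110),(35,255,255)),126,'roof',1000)
m=cv2.inRange(hsv,(5,70,90),(19,255,255)); m[:,:190]=0; m[270:]=0
blobs(m,5,'cork',150)
a=cv2.resize(d["frame"][130:290,190:430],None,fx=3.3,fy=3.3,interpolation=cv2.INTER_CUBIC)[:,:792]
b=cv2.resize(s["frame"][150:340,240:440],None,fx=4,fy=4,interpolation=cv2.INTER_CUBIC)[:600]
cv2.imwrite("pics/ct.png",a[:,:,::-1]);cv2.imwrite("pics/cs.png",cv2.resize(s["frame"][155:305,280:440],None,fx=4,fy=4,interpolation=cv2.INTER_CUBIC)[:,:,::-1])
E
```

```text
hsv roof [ 32  68 162] board [ 25  72 103] coaster [ 20  86 155] small [ 16  96 154] bench [108  22 175]
roof (286.2193220953416, 186.24333877107122) 1839.0 rect ((606.3076782226562, -3.0666427612304688), (86.78349304199219, 214.02870178222656), 11.989919662475586) circ ((614.08984375, 0.7348524332046509), 109.21772003173828) ell ((609.2246704101562, 10.389183044433594), (85.91397857666016, 203.7642822265625))
cork (394.3192696767826, 246.61756723414754) 675.5 rect ((480.3450622558594, -256.0457458496094), (76.72881317138672, 76.79942321777344), 89.37360382080078) circ ((481.3954162597656, -255.34339904785156), 40.168853759765625) ell ((481.48907470703125, -256.9669494628906), (74.23158264160156, 76.87007904052734))
cork (299.0307486631016, 217.20231729055257) 374.0 rect ((559.9180908203125, -14.99578857421875), (14.749663352966309, 232.88063049316406), 13.516183853149414) circ ((558.79736328125, -15.265213012695312), 116.451171875) ell ((560.3248901367188, -18.29329490661621), (12.32769775390625, 369.458251953125))
cork (218.71828521434819, 208.43438320209972) 381.0 rect ((585.4375, 191.2598419189453), (59.0489387512207, 57.29729080200195), 89.4739990234375) circ ((585.0250854492188, 190.8758087158203), 30.085189819335938) ell ((584.2901000976562, 190.7666015625), (55.59768295288086, 58.8240966796875))
```

View pics/ct.png

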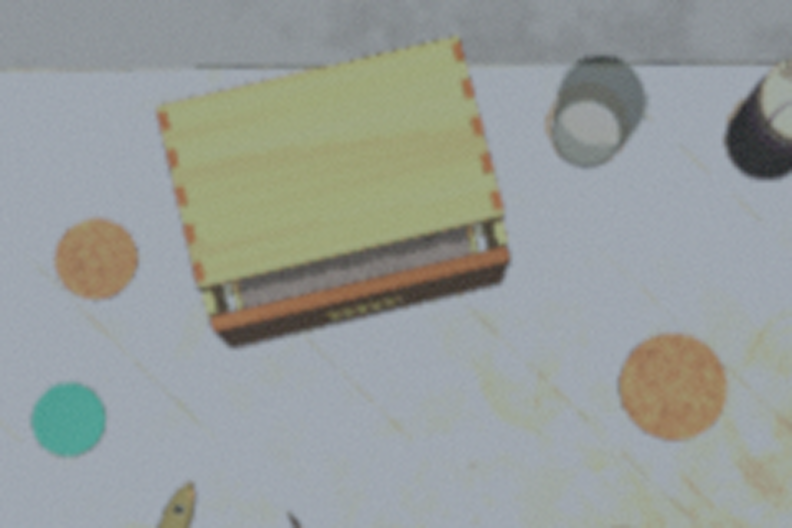

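View pics/cs.png

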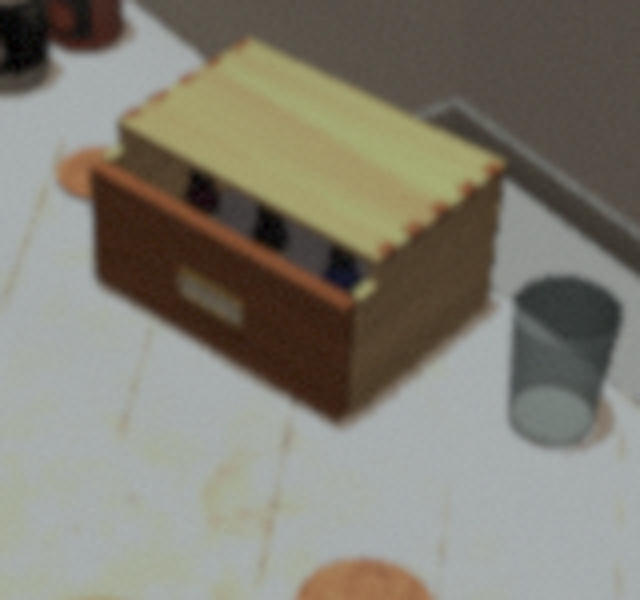

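The crops show the large cork disc is the coaster (crop 672,386; 77–84 mm against 59 for the other). The blue bottle is at the right (-y) end of the drawer, black in the middle and plum at the left. Next is the cabinet frame, from the roof corners and the board's top edge.

```bash
python3 - <<'E'
from h import *
d=shot("top"); s=shot("side")
c=lambda u,v:((u+.5)/3.3-.5+190,(v+.5)/3.3-.5+130)
FL,FR,BL,BR=[plane(d,c(*p),126)[:2] for p in((205,284),(505,217),(158,105),(458,38))]
print(FL,FR,BL,BR,np.linalg.norm(FL-FR),np.linalg.norm(BL-BR),np.linalg.norm(FL-BL),np.linalg.norm(FR-BR))
y=(FL-FR)+(BL-BR); yaw=np.arctan2(-y[0],y[1]); print('yaw',yaw)
x=np.array([np.cos(yaw),np.sin(yaw)]); m=(FL+FR+BL+BR)/4; o=m-8*x
print('roof centre',m,'origin',o)
EL,ER=[plane(d,c(*p),105)[:2] for p in((215,331),(509,262))]
v=EL-ER; print('board front edge',EL,ER,np.linalg.norm(v),np.arctan2(-v[0],v[1]),'local x of edge',((EL+ER)/2-o)@x)
c2=lambda u,v:((u+.5)/4-.5+280,(v+.5)/4-.5+155)
EL,ER=[plane(s,c2(*p),105)[:2] for p in((94,170),(352,306))]
v=EL-ER; print('side board front edge',EL,ER,np.linalg.norm(v),np.arctan2(-v[0],v[1]),'local',((EL+ER)/2-o)@x,((EL+ER)/2-o)@np.array([-x[1],x[0]]))
FL,FR,BL,BR=[plane(s,c2(*p),126)[:2] for p in((121,121),(380,261),(250,37),(505,163))]
print('side roof',(FL+FR+BL+BR)/4,np.linalg.norm(FL-FR),np.linalg.norm(FL-BL),np.linalg.norm(FR-BR))
y=(FL-FR)+(BL-BR);print(np.arctan2(-y[0],y[1]))
h=cv2.cvtColor(s["frame"],cv2.COLOR_RGB2HSV); mk=cv2.inRange(h,(5,90,90),(20,255,255));mk[:285]=0;mk[330:]=0;mk[:,:345]=0;mk[:,395:]=0
mk=cv2.morphologyEx(mk,cv2.MORPH_OPEN,np.ones((3,3)))
k=max(cv2.findContours(mk,0,1)[0],key=cv2.contourArea);w=np.array([plane(s,p[0],5)[:2] for p in k],np.float32)
print('coaster side',cv2.minAreaRect(w),cv2.fitEllipse(w))
E
```

```text
[543.20298961  88.49197196] [ 588.44302397 -119.5137597 ] [670.64541295 122.2641914 ] [717.63742048 -88.62961527] 212.86860998201067 216.06583826159073 131.84132156634536 132.8345680440915
yaw 0.21671912338540927
roof centre [629.98221175   0.6531971 ] origin [622.16934631  -1.06701615]
board front edge [513.3693416  84.2896892] [ 560.60607312 -123.19638399] 212.79515824911124 0.22384689332933486 local x of edge -87.1426367098877
side board front edge [511.79031788  78.82914462] [ 565.61603861 -125.82481314] 211.61391881970698 0.2571839465112306 local -86.3369662912796 -3.9586695152198006
side roof [6.29360975e+02 5.15346723e-01] 216.63953388440956 133.16074013995032 132.0017887557425
0.22291501121520743
coaster side ((478.5450134277344, -256.132080078125), (79.03836822509766, 78.0727767944336), 88.99764251708984) ((479.0166931152344, -256.3629455566406), (77.9384536743164, 78.47415161132812), 78.32154083251953)
```

Both views agree: origin about (622,-1), yaw about 0.22, front face at local x −87, coaster about (480,−256). Next I check reachability, then approach and press with a tilted fingertip.

```bash
cat >> h.py <<'E'
O=np.array([622.,-1.,0]); YAW=0.221; COAST=np.array([480.,-256.,5.])
X=np.array([np.cos(YAW),np.sin(YAW),0]); Y=np.array([-X[1],X[0],0]); Z=np.array([0,0,1.])
def L(x,y,z): return O+x*X+y*Y+z*Z
def rot(z,y):
    z=z/np.linalg.norm(z); M=np.column_stack([np.cross(y,z),y,z]); return cv2.Rodrigues(M)[0].ravel()
def press_rot(s,t=.7): return rot(np.sin(t)*X-np.cos(t)*Z,s*Y)
def down(y): return rot(-Z,y)
E
python3 - <<'E'
from h import *
r=lambda p,o:(lambda q:None if q is None else np.round(q,2))(bot.inverse_kinematics(p,o))
for s in(1,-1):
    print(s,'press',r(L(-110,0,80),press_rot(s)),r(L(-110,0,230),press_rot(s)))
    print('pinchx',r(L(-117,31,80),down(s*X)),r(L(-185,31,80),down(s*X)))
    print('coast',r(COAST+Z*40,down(s*X)),r(COAST+Z*40,down(s*Y)))
E
```

```text
1 press [-0.27 -0.56  2.37  0.46  0.75 -2.31] [-0.27 -0.67  2.18  0.37  1.02 -2.16]
pinchx [-0.04 -0.19  1.99 -0.    1.34 -0.26] [-0.08 -0.35  2.12 -0.    1.38 -0.31]
coast [-0.54 -0.05  1.93 -0.    1.27 -0.76] [-0.54 -0.05  1.93 -0.    1.27 -2.33]
-1 press [-0.27 -0.56  2.37  0.46  0.75  0.83] [-0.27 -0.67  2.18  0.37  1.02  0.98]
pinchx [-0.04 -0.19  1.99 -0.    1.34  2.88] [-0.08 -0.35  2.12 -0.    1.38  2.84]
coast [-0.54 -0.05  1.93 -0.    1.27  2.38] [-0.54 -0.05  1.93 -0.    1.27  0.81]
```

```bash
python3 - <<'E'
from h import *
ro=press_rot(-1)
bot.grip(0,40)
bot.reach(L(-130,0,200),ro); bot.servo_line(L(-105,0,80),rate=150)
f0=np.array(bot.state()["wrist_force"]); print('t',bot.state()["time"],f0)
F=lambda:(np.array(bot.state()["wrist_force"])-f0)@-X
x=-105; c=None; log=[]
while x<-70:
    x+=1; bot.servo_line(L(x,0,80),rate=12 if c is None else 6)
    f=F(); log.append((x,round(f,1)))
    if c is None and f>2: c=x
    if f>25 or (c is not None and x-c>=3): break
print(log,c,bot.state()["time"],(np.array(bot.state()["ee_pos"])-O)@X)
E
```

```text
t 4.7417 [-0.17418262  0.6229892  -0.21115836]
[(-104, np.float64(-0.0)), (-103, np.float64(-0.0)), (-102, np.float64(0.4)), (-101, np.float64(0.2)), (-100, np.float64(0.5)), (-99, np.float64(0.4)), (-98, np.float64(0.4)), (-97, np.float64(0.8)), (-96, np.float64(0.1)), (-95, np.float64(0.6)), (-94, np.float64(0.3)), (-93, np.float64(0.9)), (-92, np.float64(3.3)), (-91, np.float64(4.4)), (-90, np.float64(5.1)), (-89, np.float64(5.1))] -92 8.9417 -89.06240281024941
```

```bash
python3 - <<'E'
from h import *
f0=np.array([-0.17,.62,-.21]); F=lambda:round((np.array(bot.state()["wrist_force"])-f0)@-X,1)
x=-89; log=[]
while x<-86:
    x+=.5; bot.servo_line(L(x,0,80),rate=6); f=F(); log.append((x,f))
    if f>14: break
print(log,bot.state()["time"])
E
```

```text
[(-88.5, np.float64(6.0)), (-88.0, np.float64(5.2)), (-87.5, np.float64(4.6)), (-87.0, np.float64(5.1)), (-86.5, np.float64(5.9)), (-86.0, np.float64(5.3))] 10.4417
```

```bash
python3 - <<'E'
from h import *
f0=np.array([-0.17,.62,-.21]); F=lambda:round((np.array(bot.state()["wrist_force"])-f0)@-X,1)
x=-86; log=[]
while x<-84.5:
    x+=.25; bot.servo_line(L(x,0,80),rate=6); f=F(); log.append((x,f))
    if f>9: break
print(log)
bot.servo_line(L(-160,0,80),rate=90); bot.dwell(.6); print(bot.state()["time"])
d=shot("top","pics/t1.png")
cv2.imwrite("pics/t1c.png",cv2.resize(d["frame"][130:290,190:430],None,fx=3.3,fy=3.3,interpolation=cv2.INTER_CUBIC)[:,:,::-1])
E
```

```text
[(-85.75, np.float64(5.5)), (-85.5, np.float64(6.0)), (-85.25, np.float64(6.0)), (-85.0, np.float64(5.8)), (-84.75, np.float64(5.6)), (-84.5, np.float64(8.4))]
13.5333
```

View pics/t1c.png

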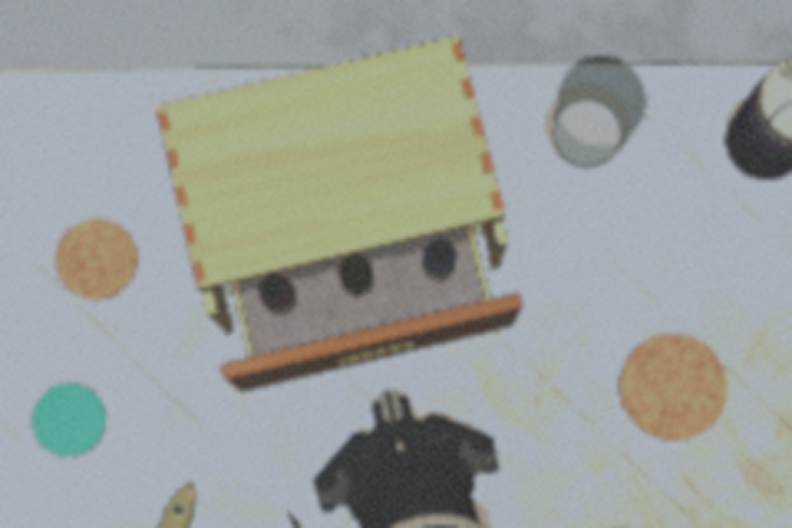

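The drawer sprang out: board top edge at crop (222,368)–(521,298), all three bottles standing, blue at right (crop 440,258). I measure the board's edge and pinch it.

```bash
python3 - <<'E'
from h import *
d=shot("top"); c=lambda u,v:((u+.5)/3.3-.5+190,(v+.5)/3.3-.5+130)
for a,b in(((228,376),(521,306)),((222,364),(518,294))):
    P,Q=[plane(d,c(*p),105)-O for p in(a,b)]; m=(P+Q)/2; print('edge local',m@X,m@Y,np.linalg.norm(P-Q))
for p in((274,300),(356,281),(440,265)):
    q=plane(d,c(*p),106)-O; print('cap',q@X,q@Y)
xb=-117.; 
bot.servo_line(L(-170,0,170),rate=150)
ro=down(X); bot.grip(30,20); bot.reach(L(xb,31,150),ro)
print(bot.state()["time"],bot.state()["ee_pos"]-L(xb,31,150))
d=shot("top"); s=shot("side")
a=cv2.resize(d["frame"][190:270,240:360],None,fx=4,fy=4); b=cv2.resize(s["frame"][155:275,280:420],None,fx=2.67,fy=2.67)[:320]
cv2.imwrite("pics/t2.png",np.hstack([a[:320,:480],b[:,:320]])[:,:,::-1])
E
```

```text
edge local -119.83985014640908 -0.7871502613835384 211.50262078808547
edge local -110.82398658627802 0.36040542228464156 213.75204349346842
cap -75.43228671453316 61.886435292333886
cap -75.40685465384173 2.6992098114253147
cap -77.79918268533714 -57.63761096514918
15.8333 [-0.21662513 -0.05650172 -0.1069633 ]
```

View pics/t2.png

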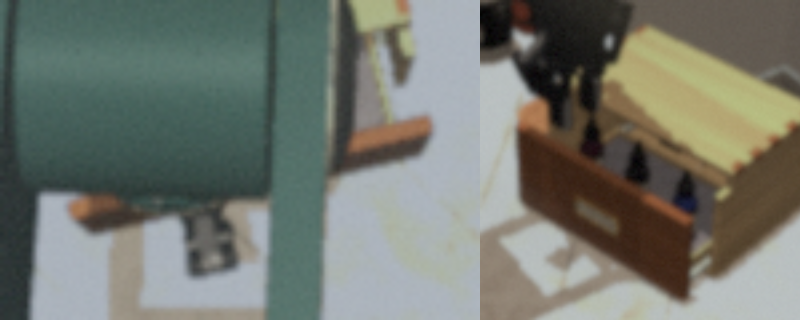

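The fingers straddle the board beside the plum bottle, and the measured mid-thickness is −115.3. I descend there, close gently and draw the drawer out slowly.

```bash
python3 - <<'E'
from h import *
xb=-115.3
bot.servo_line(L(xb,31,150),rate=60); bot.servo_line(L(xb,31,83),rate=80)
print('wf',np.round(bot.state()["wrist_force"],1))
for g in(24,20,17): bot.grip(g,20)
bot.grip(8,20); s=bot.state(); print(s["time"],s["finger_gap"],s["grip_force"],np.round(s["wrist_force"],1))
# draw: ease in, 30 mm/s, ease out, watching for the stop
x=xb; log=[]
for dx,r in((-4,8),(-48,28),(-5,8)):
    x+=dx; bot.servo_line(L(x,31,83),rate=r); s=bot.state(); log.append((x,round(np.array(s["wrist_force"])@X,1)))
for i in range(12):
    x-=1; bot.servo_line(L(x,31,83),rate=8); f=np.array(bot.state()["wrist_force"])@X; log.append((x,round(f,1)))
    if f>5: break
print(log,bot.state()["time"],bot.state()["finger_gap"])
s=shot("side"); cv2.imwrite("pics/s3.png",cv2.resize(s["frame"][155:305,270:430],None,fx=4,fy=4,interpolation=cv2.INTER_CUBIC)[:,:,::-1])
E
```

```text
wf [ 1.1 -0.4  0.2]
18.0583 11.473315457210868 23.05436611175537 [-0.8  0.3  1. ]
[(-119.3, np.float64(-1.0)), (-167.3, np.float64(0.4)), (-172.3, np.float64(-0.4)), (-173.3, np.float64(-0.4)), (-174.3, np.float64(0.1)), (-175.3, np.float64(-1.4)), (-176.3, np.float64(-0.4)), (-177.3, np.float64(0.4)), (-178.3, np.float64(-0.8)), (-179.3, np.float64(0.7)), (-180.3, np.float64(11.7))] 23.55 11.694545060934896
```

View pics/s3.png

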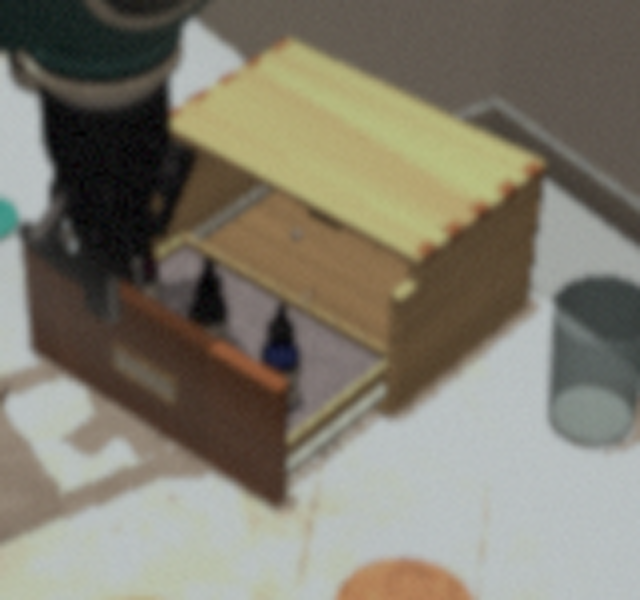

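Fully out (stop felt gently at −180) and the bottles are standing: blue at crop (281,350), black (208,290). I release, move aside and measure the blue bottle.

```bash
python3 - <<'E'
from h import *
for g in(14,18,24,30): bot.grip(g,20)
bot.servo_line(L(-180,31,190),rate=120)
bot.reach(L(-230,-190,190),down(-Y))
print(bot.state()["time"])
d=shot("top");s=shot("side")
for n,i in(("top",d),("side",s)):
    h=cv2.cvtColor(i["frame"],cv2.COLOR_RGB2HSV)
    m=cv2.inRange(h,(108,110,25),(130,255,200)); u,v=np.round(proj(i,L(-129,-62,75))).astype(int)
    k=np.zeros_like(m);k[v-22:v+22,u-22:u+22]=m[v-22:v+22,u-22:u+22]
    ys,xs=np.nonzero(k); print(n,(u,v),len(xs),xs.mean() if len(xs) else 0,ys.mean() if len(ys) else 0)
    if len(xs):
        q=plane(i,(xs.mean(),ys.mean()),75)-O; print('local@75',q@X,q@Y)
a=[]
for i in(d,s):
    u,v=np.round(proj(i,L(-129,-40,85))).astype(int); print('crop0',u-30,v-30)
    a.append(cv2.resize(i["frame"][v-30:v+30,u-30:u+30],None,fx=6.5,fy=6.5,interpolation=cv2.INTER_CUBIC))
cv2.imwrite("pics/b4.png",np.hstack(a)[:,:,::-1])
E
```

```text
26.575
top (np.int64(329), np.int64(232)) 0 0 0
side (np.int64(340), np.int64(241)) 27 339.48148148148147 243.22222222222223
local@75 -135.87379971053605 -66.56666013544391
crop0 291 204
crop0 303 204
```

View pics/b4.png

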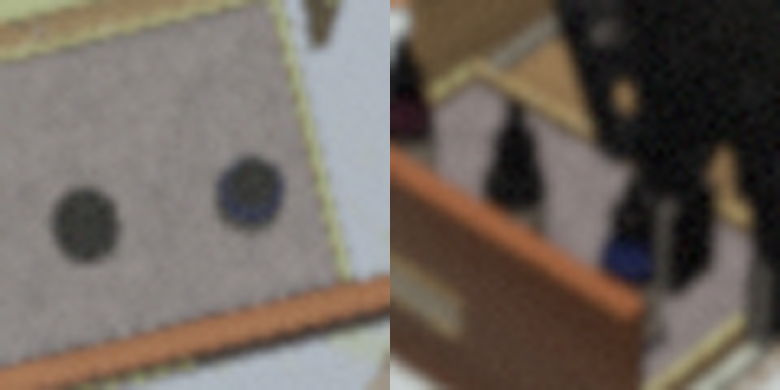

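In the close crops the blue bottle's shoulder disc is at crop (251,192), i.e. top pixel (329.1,233.0); black and plum are standing. I check it against the expected (−129,−62), then grasp across the cabinet's y.

```bash
python3 - <<'E'
from h import *
d=shot("top")
q=plane(d,(329.1,233),82)-O; b=plane(d,(303.7,238.1),85)-O
print('blue',q@X,q@Y,'black',b@X,b@Y)
bx,by=q@X,q@Y
assert abs(bx+129)<8 and abs(by+62)<8
ro=down(-Y); bot.grip(44,20)
bot.reach(L(bx,by,150),ro); print(bot.state()["ee_pos"]-L(bx,by,150))
s=shot("side"); t=bot.state()["time"]; print(t)
bot.servo_line(L(bx,by,56),rate=70); print('wf',np.round(bot.state()["wrist_force"],1))
for g in(38,33,30,28,27,26,25): 
    bot.grip(g,20)
    z=bot.state(); print(g,round(z["finger_gap"],1),round(z["grip_force"],1),np.round(z["wrist_force"],1))
print(bot.state()["time"])
s=shot("side"); cv2.imwrite("pics/s5.png",cv2.resize(s["frame"][175:285,270:400],None,fx=5,fy=5,interpolation=cv2.INTER_CUBIC)[:,:,::-1])
E
```

```text
blue -130.85678244597148 -60.40615917392998 black -129.29230478183598 1.0203782258765925
[0.01369624 0.09964597 0.04653407]
27.775
wf [ 0.1 -0.3 -0.8]
38 38.0 0.0 [ 0.6 -0.4 -0.4]
33 32.9 0.0 [ 0.2  0.  -0.3]
30 30.4 0.0 [ 0.7  0.3 -0.3]
28 27.9 0.0 [ 0.5  0.3 -0.7]
27 26.9 0.0 [ 0.3 -0.1  0. ]
26 25.8 0.1 [ 0.8  0.3 -0.4]
25 25.0 0.1 [0.2 0.3 0.2]
30.8083
```

View pics/s5.png

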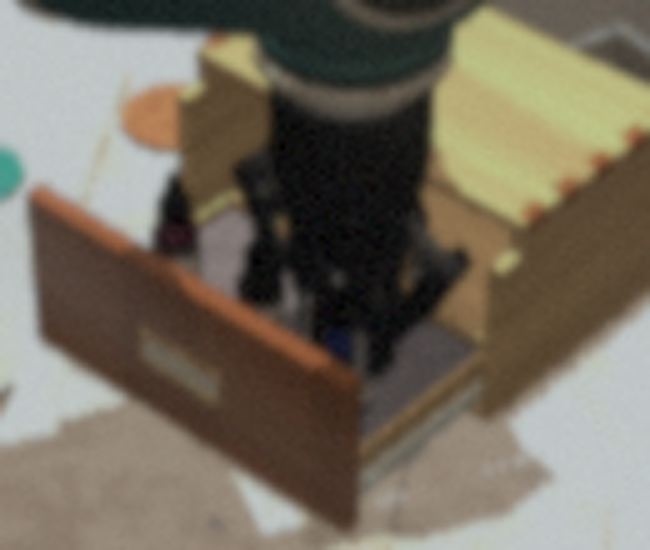

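Blue is between the pads and the other two are standing. I close, lift, carry and lower onto the coaster until contact is felt.

```bash
python3 - <<'E'
from h import *
bot.grip(20,30); z=bot.state(); print(z["finger_gap"],z["grip_force"],np.round(z["wrist_force"],1))
p=np.array(z["ee_pos"]); 
bot.servo_line(p+[0,0,12],rate=25); bot.servo_line(p+[0,0,120],rate=80)
z=bot.state(); print('lift',z["finger_gap"],np.round(z["wrist_force"],1)); assert z["finger_gap"]>20
C=COAST.copy(); C[2]=0
bot.servo_line(C+[0,0,176],rate=130); bot.servo_line(C+[0,0,60],rate=80)
f0=bot.state()["wrist_force"][2]; print(bot.state()["time"])
d=shot("side"); cv2.imwrite("pics/s6.png",cv2.resize(d["frame"][195:335,270:430],None,fx=4,fy=4,interpolation=cv2.INTER_CUBIC)[:,:,::-1])
bot.servo_line(C+[0,0,39],rate=30)
h=39; log=[]
while h>32:
    h-=.5; bot.servo_line(C+[0,0,h],rate=8); f=bot.state()["wrist_force"][2]-f0; log.append((h,round(f,1)))
    if f>2.5: break
print(log,bot.state()["time"])
E
```

```text
23.192297218329962 29.458744442090392 [-0.2  0.2  2.6]
lift 23.197893084507285 [ 0.  -0.5 -1.4]
36.2667
[(38.5, np.float64(0.1)), (38.0, np.float64(-0.2)), (37.5, np.float64(-1.0)), (37.0, np.float64(0.5)), (36.5, np.float64(0.7)), (36.0, np.float64(-0.0)), (35.5, np.float64(0.3)), (35.0, np.float64(2.3)), (34.5, np.float64(8.6))] 39.4167
```

View pics/s6.png

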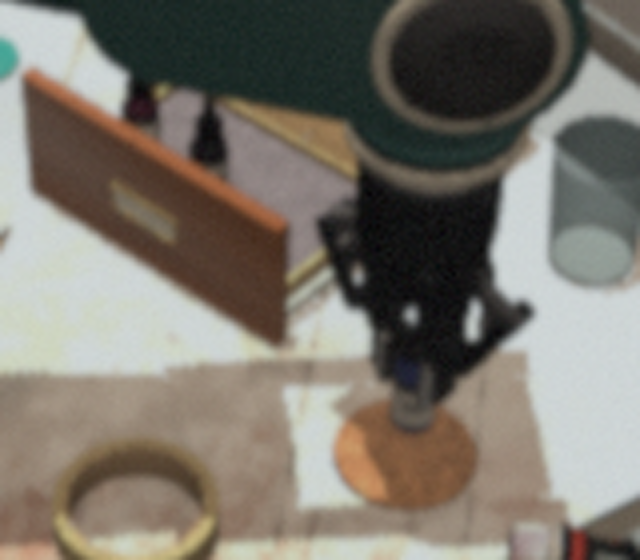

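The bottle hangs upright above the coaster (foot at crop 410,425, 25 mm above it, so the coaster's centre is below it) and contact came at the expected height. I release in small steps and withdraw.

```bash
python3 - <<'E'
from h import *
C=COAST.copy(); C[2]=0
bot.servo_line(C+[0,0,35],rate=5)
for g in(23.5,24,25,26,28,32,38,46): bot.grip(g,20)
bot.servo_line(C+[0,0,75],rate=50); bot.servo_line(C+[0,0,230],rate=120)
bot.reach([380,120,300],down(-Y)); bot.dwell(.3); print(bot.state()["time"])
a=[]
d=shot("top");s=shot("side")
u,v=proj(d,C).astype(int); a.append(cv2.resize(d["frame"][v-95:v+35,u-130:u+30],None,fx=2.5,fy=2.5)[:325,:400])
a.append(cv2.resize(s["frame"][205:335,270:430],None,fx=2.5,fy=2.5)[:325,:400])
cv2.imwrite("pics/f7.png",np.hstack(a)[:,:,::-1])
E
```

```text
45.6083
```

View pics/f7.png

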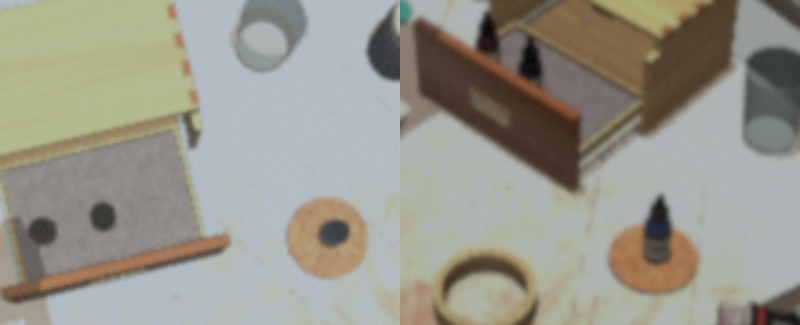

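The blue bottle stands upright in the middle of the coaster, the other two stand in the open drawer, and nothing touches the robot.

```bash
python3 -c "
from bench import bot
print(bot.finish_job())"
```

```text
the job is handed in; nothing more can be done
None
```

The job is handed in at about 46 s: the blue ink stands upright on the larger cork coaster, plum and black stand in the fully open drawer, and the final pictures showed nothing else disturbed.

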